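Turn a flanged brass plate over with a lifter

ROBOT

A 6-joint arm with a two-finger parallel gripper is mounted at the origin on a cart in front of the work surface, level with it; the furniture and walls round the work are solid. World frame = base frame: x ahead of the robot, y to its left, z up, the work surface at z = 0. Lengths are in m, angles in rad, forces in N, time in s.
With the tool pointing down it reaches from about 0.275 to 0.875 m from the base axis. Payload 12.5 kg.
Tool frame: the origin (TCP) lies on the centre line of the jaws, within the pads' length; the fingertips stand 25 mm ahead of it and the grasp point (between the pads) lies 6 mm ahead of it; z points along the fingers, y is the direction in which the jaws open and shut (so a half turn about z gives the same grasp; the last joint's range is limited). The gripper opens to 85 mm and grips with 20 to 120 N. Pads are 22 mm wide; open, the fingers measure 114 mm over their backs; the gripper's body (76 mm by 85 mm) begins 54 mm behind the grasp point. The pads swing forward as they close: fully open they stand 13 mm farther back than shut.
Start: joints at [1.096, 0.351, 1.652, -0, 1.139, -0.085], TCP at [0.209, 0.509, 0.256] pointing down, gripper open.
Joint ranges: [-2.75, 2.75], [-0.79, 2.1], [0.01, 2.65], [-1.57, 4.71], [0.07, 3.14], [-2.87, 2.87]. Speed limits (rad/s): [2.22, 2.22, 2.79, 3.14, 3.14, 3.14].

INTERFACE

Orientations are given as a unit quaternion [w, x, y, z].
In Python, from bench import robot gives the robot as it stands.
- The arm moves only by the shell command python3 -m creep 'ROWS' [FORCE]. ROWS is JSON, a list of rows, each a list of 5 numbers: the shift along the tool's x, y, z in m, then the turn about the tool's z in degrees, then the opening, from -1 (shut) to 1 (fully open). In form: [[x, y, z, turn, jaw], ...]. A call has 1 to 8 rows; each row shifts and turns the pose as measured when the row begins, along the tool's axes as they then stand; what a row does not reach is not made up. A row lasts 1/10 s, in which the tool goes at most 50 mm and 8.59 degrees, less where a joint would pass 70% of its speed; a pose out of reach is approached as far as the arm can. A call with a gripper value outside its range is refused whole. The fingers move at their own pace and stop on an object; FORCE is the grip in N (left out, the last holds). Time passes only in rows, so rows that do not move let the fingers close. It gives the time, the measured TCP pose, the force and the opening at its end, in the units of the state.
- robot.observe(): the state, without advancing time (a new reading comes with each control period).
- robot.camera(name): name is "side" or "top" or "wrist"; returns a dict with "pixels" (420x560x3 uint8, red, green, blue), "range_z" (420x560 float32, m along the optical axis (not along the pixel's ray), 0 where there is no reading), "fov_y" (degrees; the focal length in pixels is half the picture's height over the tangent of half this angle, whatever the lens; pixels are square), "cx", "cy" (the principal point, pixels), "origin" and "rotation" of the camera in the world. Camera axes: x right, y down, z forward; pixel columns grow to the right and rows downward; lengths in m; the calibration is good to about 2 mm. A picture is of the moment at which its call begins.
- robot.finish_job(): hands the job in, once; it reports no verdict.
The state is a dict: "time_s": time; "joints": joint angles; "qd": joint speeds; "tau": joint torques, N m; "tcp_pos": TCP position; "tcp_rot": TCP orientation; "contact_force": force on the tool from outside, world axes, zero at the start; "torque": the same for the moment, N m; "finger_gap": opening from 0.0 (shut) to 1.0 (fully open).
Only numpy, scipy, OpenCV 4.12 (cv2) and the standard library are available. Lean on these libraries where they do the work, as an engineer would, in place of code of your own. Each camera call takes 0.05 s, during which the arm holds its last target.

TASK

Take the lifter from its steel block, feel its blade along the low deck and under the brass plate's near rim, and tip the plate over the step so that it lies flat, other face up, on the board's high deck. Press lightly, do not let the plate drop back, never touch the plate with the gripper and leave the other things alone. Then stand the lifter back upright on the steel block and let go.

Things in the scene. Friction and masses are not known exactly. Their poses are not given: they have to be found in the camera images.
- lifter: Hand lifter, 0.135 kg: black rubber-sleeved, non-slip handle, 22 mm (x) x 16 mm (y), up to z = 80 mm, on a steel foot 26 x 26 x 10 mm, with a thin steel blade at the foot's front. Origin: centre of the foot's underside; z up the handle, x towards the blade. It starts standing on the steel block, blade out over the block's edge.
- lifter_grip (a point): Point on the lifter's handle axis 55 mm above the foot's underside: grip firmly here, across the lifter's y.
- lifter_root (a point): Where the blade leaves the foot (lifter x = 13, z = 3 mm). Blade 70 mm long, 28 wide, 1.5 thick, sloping gently down: if straight, its tip's underside is at lifter x = 83, z = -4 mm. But it is bent: the tip lies anywhere up to 7 mm above or below that (differs each time, not measured), so find the deck by feel. It stays as bent in use.
- rest: Plain steel bench block 75 x 75 x 18 mm, fixed on the bench; the lifter's stand. Origin: centre of its underside, its top at z = 18 mm.
- board: Fixed wooden turning board, 180 mm (x) x 120 mm (y), with a 7 mm step up across it. Origin: on the bench under the step's face; x points from low to high deck, away from the robot. Low deck: top at z = 14 mm, x = -100 to 0. High deck: top at z = 21 mm, x = 0 to 80. The step's upright face (x = 0) is the stop on which the plate pivots.
- plate: Brass plate, about 0.09 kg, origin at its middle: rim 56 mm (x) x 72 mm (y) x 3 mm, with a pad 32 x 48 mm standing 3 mm proud on both faces (9 mm thick over all), so the rim overhangs the deck by 12 mm, 3 mm above it. z points up at the start (face with an inlaid disc), down once turned. It lies on the low deck, squarely, 1 to 10 mm short of the step.
- dish: Bystander: shallow copper dish, 78 mm across, 18 mm high; origin under its centre.
- cutters: Bystander: yellow-handled wire cutters lying flat, 134 mm long, origin under the middle.
- wax: Bystander: lump of beeswax 28 x 34 x 16 mm, origin under its centre.

How it is judged:
On the way, in this order (a step that is already met when the one before it is completed fails the run):
1. the plate is levered up on its edge by the lifter (angle between plate's own z axis and vertical between 0.5 and 1.6 rad and contact force between lifter and plate above 0.05 N), for 0.05 s.
2. the plate lies flat on its other face (angle between plate's own z axis and vertical above 3.05 rad), for 0.2 s.
At the end, for the whole second after the job is handed in: The plate lies other face up, flat within 5 degrees, at rest on the high deck (its middle 8 to 78 mm beyond the step and within 55 mm of the board's centre line); the lifter stands upright (within 4.5 degrees) and still on the steel block, its foot's centre within 40 mm of the block's centre (angle between plate's own z axis and vertical above 3.05 rad and z of plate in the frame of board between 0.022 and 0.03 m and x of plate in the frame of board between 0.008 and 0.078 m and y of plate in the frame of board between -0.055 and 0.055 m and linear speed of each of plate, lifter below 0.02 m/s and angle between lifter's own z axis and vertical below 0.08 rad and horizontal distance between lifter and rest below 0.04 m and z of lifter in the frame of rest between 0.015 and 0.022 m); the robot touches nothing.
It fails at once if the gripper or arm touches the plate (contact force between any of the fingers, the arm and plate above 0.5 N).
It fails at once if the lifter presses on the board with more than 20 N (contact force between lifter and board above 20 N).
It fails at once if the plate, still face up, is pressed or dropped back against the board with more than 20 N (contact force between plate and board above 20 N and angle between plate's own z axis and vertical below 0.3 rad).
It fails at once if a bystander is moved by more than 20 mm (distance of any of dish, cutters, wax from where it was at the start of the episode above 0.02 m).
It also fails if it takes over 72 s, if anything falls off the work surface, if the arm or the gripper's body presses on something with over 40 N, if the wrist force passes 120 N, or if a joint passes its speed limit or range.

## Working session

There is one attempt and no reset: what is moved stays moved. The work goes in short steps, Python scripts to look and compute and a shell command to move; the robot and the scene stay as the last step left them, time stands still between calls to the robot, and variables do not carry over. Pictures are saved under pics/ and viewed, and the job is handed in when it is done.

```bash
ls; mkdir -p pics
python3 - <<'E'
from bench import robot
import cv2,numpy as np
s=robot.observe(); print({k:np.round(v,3).tolist() for k,v in s.items()})
for n in ["top","side","wrist"]:
    c=robot.camera(n); cv2.imwrite(f"pics/{n}0.png",c["pixels"][:,:,::-1]); np.savez(f"{n}0.npz",**c)
    print(n,c["fov_y"],c["cx"],c["cy"],np.round(c["origin"],3),np.round(c["rotation"],3).tolist())
E
```

```text
pics
{'time_s': 0.0, 'joints': [1.096, 0.351, 1.652, -0.0, 1.139, -0.085], 'qd': [0.001, 0.002, -0.0, -0.002, -0.0, -0.001], 'tau': [0.002, -50.609, -29.142, -0.0, 0.004, -0.0], 'tcp_pos': [0.209, 0.508, 0.256], 'tcp_rot': [-0.0, 0.194, 0.981, -0.001], 'contact_force': [-0.081, -0.005, 0.091], 'torque': [-0.011, -0.018, 0.023], 'finger_gap': 0.997}
top 46.40697111458047 285.6676355956899 212.19046332435596 [0.352 0.058 1.387] [0.048, -0.702, 0.708, -0.058]
side 44.609972815186936 275.8766571310388 215.64748546505564 [ 0.488 -0.986  0.541] [-0.544, 0.839, -0.023, 0.022]
wrist 62.783526225468336 280.68480387805363 209.4191489269869 [0.149 0.534 0.374] [0.109, 0.824, 0.552, 0.072]
```

View pics/top0.png

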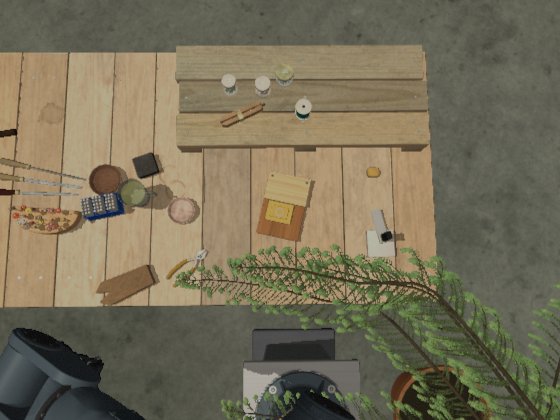

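View pics/side0.png

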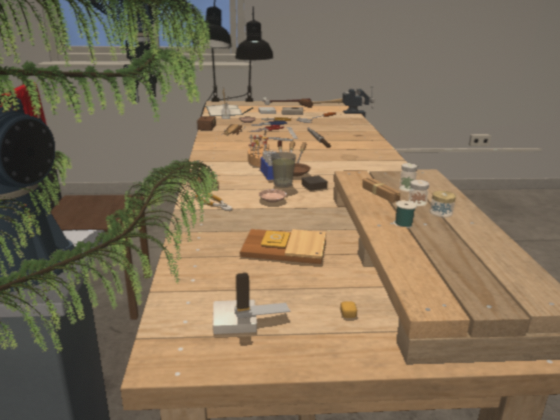

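View pics/wrist0.png

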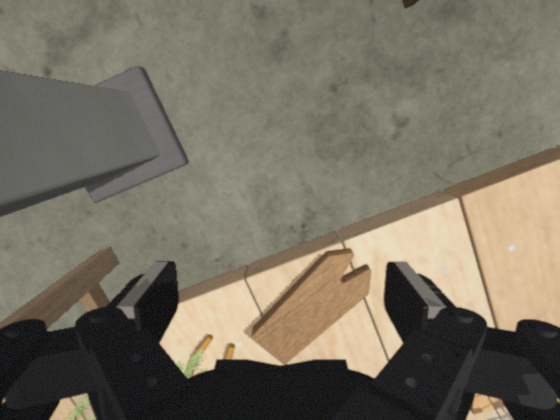

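```bash
cat > h.py <<'E'
import numpy as np,cv2
from scipy.spatial.transform import Rotation as R
def rot(q): return R.from_quat([q[1],q[2],q[3],q[0]]).as_matrix()
def cloud(c):
    h,w=c["range_z"].shape; f=h/2/np.tan(np.radians(float(c["fov_y"]))/2)
    v,u=np.mgrid[:h,:w]; z=c["range_z"]
    p=np.stack([(u-c["cx"])/f*z,(v-c["cy"])/f*z,z],-1)
    P=p@rot(c["rotation"]).T+c["origin"]; P[z==0]=np.nan
    return P
def project(c,X):
    X=np.atleast_2d(X); f=c["range_z"].shape[0]/2/np.tan(np.radians(float(c["fov_y"]))/2)
    p=(X-c["origin"])@rot(c["rotation"])
    return np.c_[f*p[:,0]/p[:,2]+c["cx"],f*p[:,1]/p[:,2]+c["cy"]]
E
python3 - <<'E'
from h import *
c=dict(np.load("top0.npz")); P=cloud(c)
im=c["pixels"][:,:,::-1]
a=cv2.resize(im[150:270,240:420],None,fx=4.4,fy=4.4,interpolation=cv2.INTER_CUBIC); cv2.imwrite("pics/topcrop.png",a)
for (u,v) in [(285,190),(270,225),(279,212),(381,243),(387,237),(379,220),(373,172),(182,210),(200,255),(393,260),(430,280),(330,280),(300,255),(240,260)]: print(u,v,P[v,u].round(4))
d=dict(np.load("side0.npz")); im=d["pixels"][:,:,::-1]
cv2.imwrite("pics/sidecrop.png",cv2.resize(im[220:340,200:380],None,fx=4.4,fy=4.4,interpolation=cv2.INTER_CUBIC))
E
```

```text
285 190 [0.6229 0.0381 0.0235]
270 225 [0.5243 0.0813 0.0153]
279 212 [0.5599 0.0556 0.0234]
381 243 [ 0.4701 -0.2291  0.0229]
387 237 [ 0.479  -0.229   0.1021]
379 220 [ 0.5355 -0.2267  0.0197]
373 172 [ 0.6753 -0.2154  0.0164]
182 210 [0.5705 0.3317 0.0053]
200 255 [0.4424 0.279  0.0018]
393 260 [ 0.4238 -0.267  -0.0035]
430 280 [ 0.3622 -0.2443  0.404 ]
330 280 [ 0.3626 -0.0323  0.52  ]
300 255 [0.4085 0.0186 0.494 ]
240 260 [0.4037 0.1325 0.4336]
```

View pics/topcrop.png

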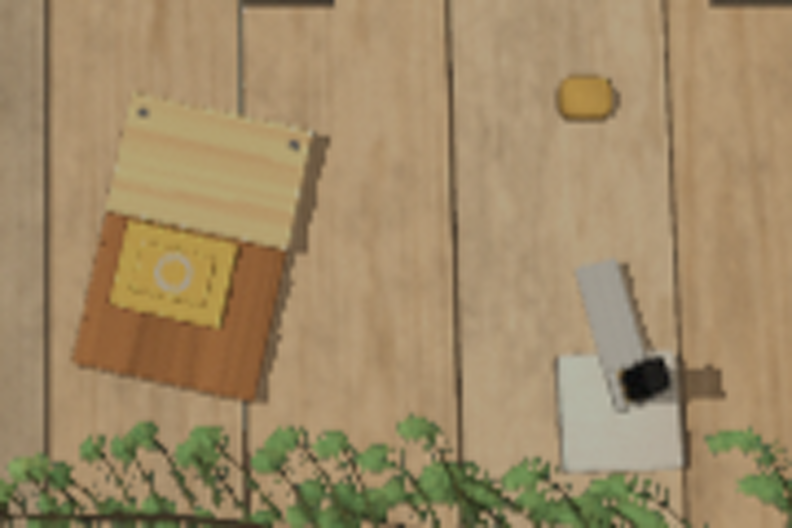

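View pics/sidecrop.png

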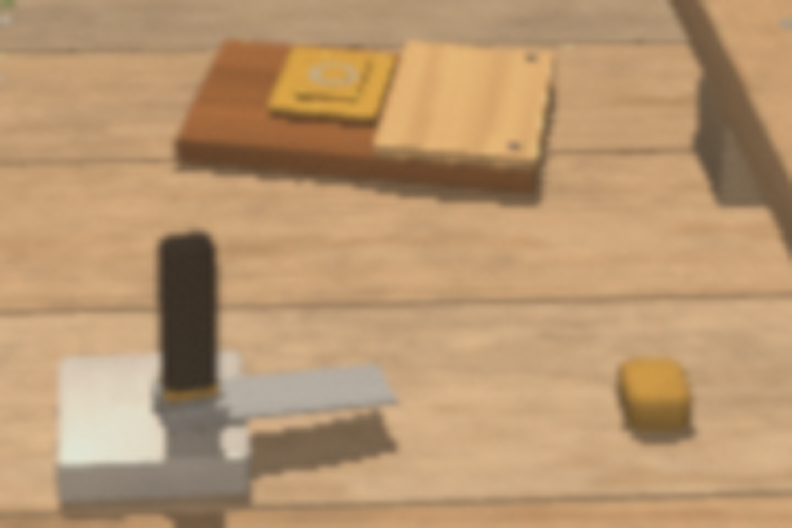

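Run:
```python
from h import *
for n in ["top","side"]:
    c=dict(np.load(n+"0.npz")); P=cloud(c)
    def reg(x0,x1,y0,y1,z0,z1): return (P[...,0]>x0)&(P[...,0]<x1)&(P[...,1]>y0)&(P[...,1]<y1)&(P[...,2]>z0)&(P[...,2]<z1)
    m=reg(.45,.73,-.05,.15,.009,.035); r=cv2.minAreaRect(P[m][:,:2].astype(np.float32)*1000); print(n,"board",r,m.sum(),cv2.boxPoints(r).tolist())
    bz=P[reg(.45,.73,-.1,.2,-.01,.006)][:,2]; print("bench z",np.median(bz),bz.std())
    m=reg(.38,.51,-.29,-.15,.012,.024); r=cv2.minAreaRect(P[m][:,:2].astype(np.float32)*1000); print("block+",r,np.median(P[m][:,2]))
    m=reg(.4,.56,-.29,-.15,.03,.12); Q=P[m]; print("handle",m.sum(),Q.min(0),Q.max(0)); 
    T=Q[Q[:,2]>.09]; print("handletop",T.mean(0) , len(T)); 
    if len(T)>4: print(cv2.minAreaRect(T[:,:2].astype(np.float32)*1000))
    # blade
    m=reg(.505,.58,-.25,-.18,.008,.05); Q=P[m]; print("blade",len(Q),Q.min(0),Q.max(0)); 
    r=cv2.minAreaRect(Q[:,:2].astype(np.float32)*1000); print(r)
    A=np.c_[Q[:,:2],np.ones(len(Q))]; k=np.linalg.lstsq(A,Q[:,2],rcond=None)[0]; print("plane",k,(A@k-Q[:,2]).std())
    # wax,dish,plate pad
    col=c["pixels"].astype(int); hsv=cv2.cvtColor(c["pixels"],cv2.COLOR_RGB2HSV)
    m=reg(.5,.62,0,.12,.012,.03)&(hsv[...,0]>18)&(hsv[...,0]<30)&(hsv[...,1]>150); r=cv2.minAreaRect(P[m][:,:2].astype(np.float32)*1000); print("plate?",r,m.sum(),np.median(P[m][:,2]))
```

```text
top board ((598.4564208984375, 42.996822357177734), (134.18470764160156, 218.85227966308594), 76.79071044921875) 2625 [[476.59429931640625, 2.6844329833984375], [689.6561889648438, -47.325218200683594], [720.3185424804688, 83.30921173095703], [507.25665283203125, 133.31886291503906]]
bench z 3.5352350012174405e-05 0.002859545363327855
block+ ((471.370361328125, -228.11148071289062), (77.78242492675781, 76.21205139160156), 2.3515543937683105) 0.0177873776761035
handle 96 [ 0.47343562 -0.24217664  0.03078408] [ 0.49556753 -0.22468728  0.10352069]
handletop [ 0.48446586 -0.23356726  0.09623573] 48
((485.0211181640625, -234.21511840820312), (21.117259979248047, 16.20121955871582), 3.0375003814697266)
blade 224 [ 0.50501766 -0.24922087  0.00840528] [ 0.57764103 -0.18439823  0.02641412]
((542.1055908203125, -216.32215881347656), (77.03868103027344, 56.56181335449219), 7.221555233001709)
plane [-0.06937956 -0.0414159   0.0470288 ] 0.003155887892748163
plate? ((561.6700439453125, 54.79505920410156), (73.90387725830078, 57.16480255126953), 75.88307189941406) 214 0.021310270604600223
side boar
[... 368 characters left out ...]
8.8857192993164, 79.51425170898438), 1.2533605098724365) 0.01711691926624137
handle 491 [ 0.47138809 -0.24529064  0.03000375] [ 0.49474612 -0.22411889  0.09870752]
handletop [ 0.48294067 -0.23716512  0.09492428] 94
((482.8753356933594, -234.54653930664062), (20.986154556274414, 17.346830368041992), 17.811779022216797)
blade 323 [ 0.50506652 -0.2439605   0.01398032] [ 0.56588765 -0.19989522  0.02317811]
((533.5623779296875, -222.4312744140625), (63.445247650146484, 31.32477378845215), 13.291496276855469)
plane [-0.07379548 -0.02530054  0.05252706] 0.0009381911175170489
plate? ((558.623046875, 53.195533752441406), (70.9564208984375, 51.8240852355957), 76.54986572265625) 236 0.02001325728133757
```

```bash
A='[[0,0,0,8.5,1],[0,0,0,8.5,1],[0,0,0,8.5,1],[0,0,0,8.5,1],[0,0,0,8.5,1],[0,0,0,8.5,1],[0,0,0,8.5,1],[0,0,0,8.5,1]]'; python3 -m creep '[[0,0,0,8.5,1],[0,0,0,8.5,1],[0,0,0,8.5,1],[0,0,0,8.5,1],[0,0,0,8.5,1],[0,0,0,8.5,1],[0,0,0,8.5,1],[0,0,0,8.5,1]]'; python3 -m creep '[[0,0,0,8.5,1],[0,0,0,8.5,1],[0,0,0,8.5,1],[0,0,0,8.5,1],[0,0,0,8.5,1],[0,0,0,8.5,1],[0,0,0,8.5,1],[0,0,0,8.5,1]]'
cat >> h.py <<'E'
def delta(s,target,yawdeg=None):
    M=rot(s["tcp_rot"]); d=M.T@(np.array(target)-s["tcp_pos"]); yaw=np.degrees(np.arctan2(M[1,0],M[0,0]))
    print("t",round(float(s["time_s"]),2),"pos",np.round(s["tcp_pos"],4),"yaw",round(yaw,2),"tilt",np.round(M[:,2],4),"shift tool",d.round(4),"turn",None if yawdeg is None else round((yaw-yawdeg+180)%360-180,2))
E
python3 -c "
from h import *;from bench import robot
s=robot.observe();delta(s,[.50,.06,.256],15);print(s['joints'])"
```

```text
time_s: 0.95
tcp_pos: [0.2084, 0.5076, 0.2538]
tcp_rot: [0.001, 0.715, 0.699, -0.002]
contact_force: [0.2, 0.2, 0.4]
finger_gap: 0.999
time_s: 1.75
tcp_pos: [0.2079, 0.5066, 0.2519]
tcp_rot: [0.004, 0.985, 0.173, -0.003]
contact_force: [-0.7, -0.0, -0.7]
finger_gap: 1.001
t 1.75 pos [0.2079 0.5066 0.2519] yaw 19.95 tilt [-0.0043 -0.0084 -1.    ] shift tool [ 0.1222  0.5195 -0.0016] turn 4.95
[ 1.09640837e+00  3.55092930e-01  1.65716184e+00 -8.60270938e-06
  1.13879782e+00  2.31902709e+00]
```

```bash
python3 -m creep '[[0.011,0.047,0,2.5,1],[0.011,0.047,0,2.5,1],[0.011,0.047,0,0,1],[0.011,0.047,0,0,1],[0.011,0.047,0,0,1],[0.011,0.047,0,0,1],[0.011,0.047,0,0,1],[0.011,0.047,0,0,1]]'; python3 -m creep '[[0.011,0.047,0,0,1],[0.011,0.047,0,0,1],[0.011,0.047,0,0,1]]'
python3 - <<'E'
from h import *
from bench import robot
delta(robot.observe(),[.50,.06,.256],15)
c=robot.camera("wrist"); np.savez("w1.npz",**c); cv2.imwrite("pics/w1.png",c["pixels"][:,:,::-1])
delta(robot.observe(),[.483,-.235,.256],15)
E
```

```text
time_s: 2.55
tcp_pos: [0.3958, 0.1596, 0.2527]
tcp_rot: [0.004, 0.992, 0.129, -0.003]
contact_force: [0.3, 0.7, -0.2]
finger_gap: 1.001
time_s: 2.85
tcp_pos: [0.465, 0.0263, 0.2537]
tcp_rot: [0.004, 0.992, 0.129, -0.002]
contact_force: [1.4, 0.7, -0.1]
finger_gap: 1.001
t 2.85 pos [0.465  0.0263 0.2537] yaw 14.85 tilt [-0.0035 -0.0079 -1.    ] shift tool [ 0.0425 -0.0236 -0.0027] turn -0.15
t 2.9 pos [0.4678 0.0213 0.2538] yaw 14.7 tilt [-0.0016 -0.0099 -0.9999] shift tool [-0.0503  0.2518  0.0004] turn -0.3
```

View pics/w1.png

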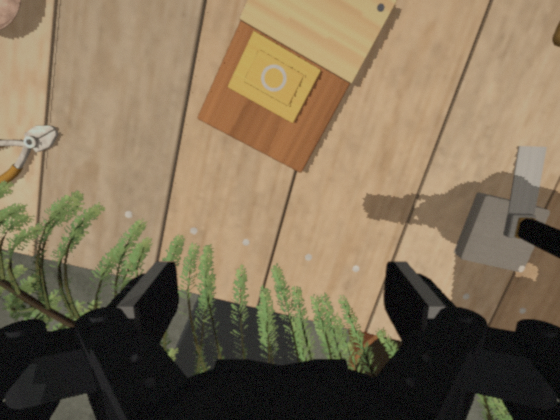

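Run:
```python
from h import *
c=dict(np.load("w1.npz")); P=cloud(c); print(c["origin"])
im=c["pixels"][:,:,::-1]
cv2.imwrite("pics/w1a.png",cv2.resize(im[0:180,180:410],None,fx=3.3,fy=3.3,interpolation=cv2.INTER_CUBIC))
cv2.imwrite("pics/w1b.png",cv2.resize(im[130:290,440:560],None,fx=3.5,fy=3.5,interpolation=cv2.INTER_CUBIC))
for u,v in [(250,240),(100,260),(190,280),(300,310),(340,330)]: print(u,v,P[v,u].round(3))
```

```text
[0.52955674 0.04416905 0.37141403]
250 240 [0.387 0.04  0.001]
100 260 [0.32  0.202 0.001]
190 280 [0.402 0.076 0.146]
300 310 [ 0.387 -0.011  0.125]
340 330 [ 0.386 -0.043  0.139]
```

View pics/w1a.png

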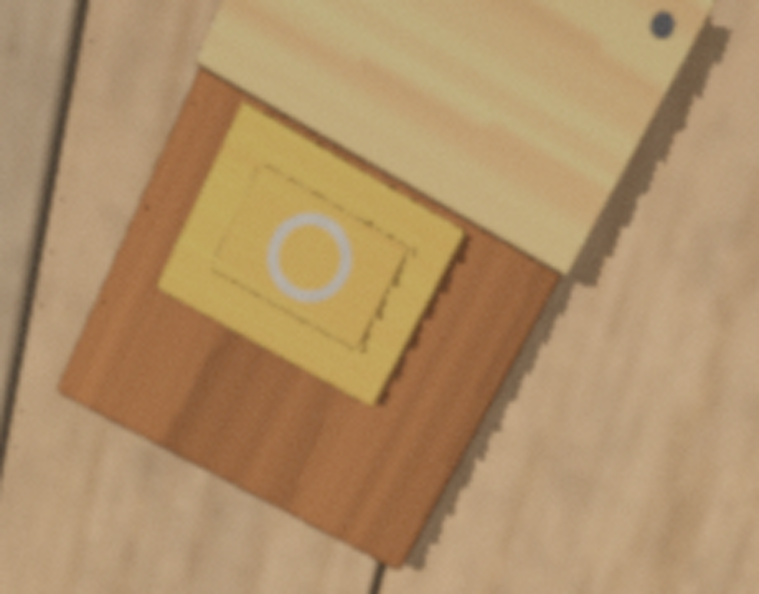

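View pics/w1b.png

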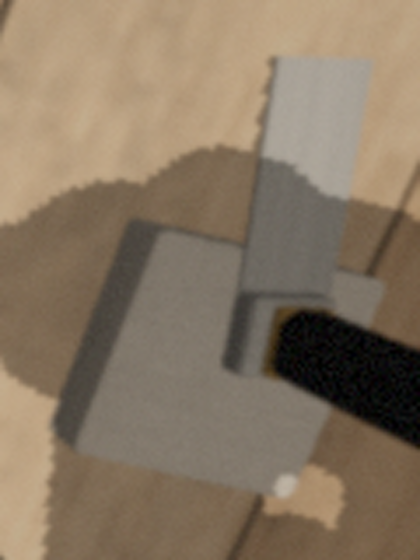

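```bash
cat >> h.py <<'E'
def ray(c,uv,z):
    uv=np.atleast_2d(np.array(uv,float)); f=c["range_z"].shape[0]/2/np.tan(np.radians(float(c["fov_y"]))/2)
    d=np.c_[(uv[:,0]-c["cx"])/f,(uv[:,1]-c["cy"])/f,np.ones(len(uv))]@rot(c["rotation"]).T
    o=c["origin"]; return o+d*((z-o[2])/d[:,2:3])
E
python3 - <<'E'
from h import *
c=dict(np.load("w1.npz"))
cr=lambda p,x,y,s:(np.array(p)+.5)/s-.5+[x,y]
low=ray(c,cr([(60,390),(402,567),(561,275)],180,0,3.3),.014)[:,:2]*1000
st=ray(c,cr([(200,67),(565,272)],180,0,3.3),.021)[:,:2]*1000
pl=ray(c,cr([(243,101),(467,234),(376,405),(160,288)],180,0,3.3),.020)[:,:2]*1000
print(low.round(1),st.round(1),pl.round(1),pl.mean(0))
ang=lambda a,b:np.degrees(np.arctan2(*(b-a)[::-1]))
L=np.linalg.norm
print("low y width",L(low[0]-low[1]),ang(low[1],low[0])-90,"side",L(low[1]-low[2]),ang(low[1],low[2]))
print("step",L(st[0]-st[1]),ang(st[1],st[0])-90,st.mean(0))
print("plate",[L(pl[i]-pl[(i+1)%4]) for i in range(4)],ang(pl[1],pl[0])-90,ang(pl[2],pl[3])-90,ang(pl[2],pl[1]),ang(pl[3],pl[0]))
y=np.radians(-13);X=np.array([np.cos(y),np.sin(y)]);Y=np.array([-X[1],X[0]]);o=st.mean(0)
print("plate in board",(pl.mean(0)-o)@X,(pl.mean(0)-o)@Y,"near edge c",(low[:2].mean(0)-o)@X)
bl=ray(c,cr([(277,57),(372,60)],440,130,3.5),.0155)[:,:2]*1000; root=ray(c,cr([(245,292),(335,292)],440,130,3.5),.0225)[:,:2]*1000
print("blade",bl,root,ang(root.mean(0),bl.mean(0)),L(bl.mean(0)-root.mean(0)))
rb=ray(c,cr([(160,232),(382,280),(272,494),(78,452)],440,130,3.5),.018)[:,:2]*1000; print("rest",rb,rb.mean(0))
E
```

```text
[[505.7 121.1]
 [480.    6. ]
 [576.  -16.1]] [[601.3  98.8]
 [576.2 -15.8]] [[596.2  85.4]
 [578.9  14.7]
 [526.   27.4]
 [541.9  97.2]] [560.76216735  56.16634722]
low y width 117.96968125841579 -12.598715618782705 side 98.50938032695791 -12.943904983955234
step 117.30806582091812 -12.368412503579052 [588.754984    41.52039925]
plate [np.float64(72.81616876289165), np.float64(54.44564125352951), np.float64(71.55340539753767), np.float64(55.632905052727395)] -13.754321641497611 -12.818701932078852 -13.555111579642418 -12.248857525614612
plate in board -30.569984008372977 7.973559662523621 near edge c -98.37374034792248
blade [[ 562.23955501 -202.46415964]
 [ 568.56571147 -229.93768037]] [[ 494.47986292 -218.69403731]
 [ 501.41406587 -245.21626665]] 13.145763046417942 69.27093968016791
rest [[ 504.90100986 -189.01843488]
 [ 508.21767032 -261.24253238]
 [ 433.85752986 -259.44433823]
 [ 431.66583883 -193.04397703]] [ 469.66051222 -225.68732063]
```

```bash
python3 -c "
from h import *;from bench import robot
delta(robot.observe(),[.485,-.234,.2],13.3)"
```

```text
t 2.9 pos [0.4678 0.0213 0.2538] yaw 14.7 tilt [-0.0016 -0.0099 -0.9999] shift tool [-0.0479  0.2508  0.0564] turn 1.4
```

```bash
python3 -m creep '[[-0.008,0.042,0.004,0.5,1],[-0.008,0.042,0.004,0.5,1],[-0.008,0.042,0.004,0.4,1],[-0.008,0.042,0.004,0,1],[-0.008,0.042,0.004,0,1],[-0.008,0.042,0.004,0,1],[0,0,0.015,0,1],[0,0,0,0,1]]'
python3 - <<'E'
from h import *
from bench import robot
c=robot.camera("wrist"); np.savez("w2.npz",**c); cv2.imwrite("pics/w2.png",c["pixels"][:,:,::-1])
delta(robot.observe(),[.485,-.234,.079],13.3)
E
```

```text
time_s: 3.7
tcp_pos: [0.4803, -0.2482, 0.2148]
tcp_rot: [0.004, 0.994, 0.113, -0.002]
contact_force: [-0.2, 1.1, 1.0]
finger_gap: 1.002
t 3.75 pos [ 0.4809 -0.2483  0.216 ] yaw 13.05 tilt [-6.000e-04 -1.030e-02 -9.999e-01] shift tool [ 0.0077 -0.0143  0.1369] turn -0.25
```

View pics/w2.png

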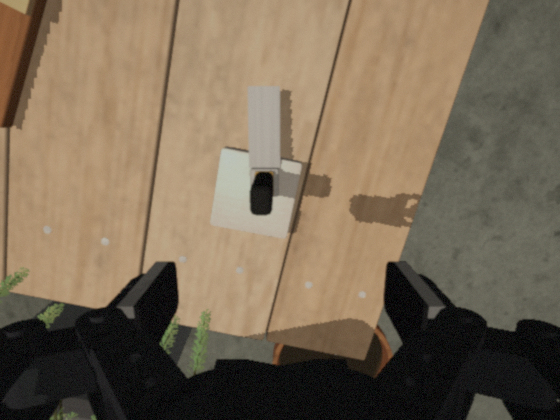

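Run:
```python
from h import *
c=dict(np.load("w2.npz")); im=c["pixels"][:,:,::-1]
g=cv2.convertScaleAbs(im[75:245,200:320],alpha=1.5,beta=20)
cv2.imwrite("pics/w2a.png",cv2.resize(g,None,fx=3.5,fy=3.5,interpolation=cv2.INTER_CUBIC))
P=cloud(c)
m=(P[...,2]>.09)&(P[...,2]<.105)&(abs(P[...,0]-.485)<.04)&(abs(P[...,1]+.234)<.03)
Q=P[m]; print(m.sum(),Q.mean(0),cv2.minAreaRect(Q[:,:2].astype(np.float32)*1000))
# blade profile
X=np.array([np.cos(np.radians(13.3)),np.sin(np.radians(13.3))])
for v in range(88,172,6):
    q=np.nanmean(P[v,255:275],0); q2=np.nanmedian(P[v,255:275,2]);print(v,((q[:2]-[.485,-.234])@X).round(4),q2.round(4),q.round(4))
```

```text
650 [ 0.48656712 -0.23313451  0.09708837] ((485.90460205078125, -232.92677307128906), (21.04478645324707, 15.65605640411377), 12.583879470825195)
88 0.0814 0.0175 [ 0.5645 -0.2163  0.0175]
94 0.0765 0.0179 [ 0.5596 -0.2173  0.0178]
100 0.0715 0.0183 [ 0.5548 -0.2184  0.0184]
106 0.0665 0.0186 [ 0.5499 -0.2195  0.0187]
112 0.0614 0.0193 [ 0.5449 -0.2206  0.0193]
118 0.0564 0.0197 [ 0.54   -0.2217  0.0195]
124 0.0512 0.0196 [ 0.535  -0.2228  0.0197]
130 0.0461 0.0198 [ 0.5299 -0.2238  0.0197]
136 0.0409 0.0206 [ 0.5249 -0.225   0.0206]
142 0.0357 0.0208 [ 0.5198 -0.2261  0.0209]
148 0.0305 0.0213 [ 0.5147 -0.2272  0.0215]
154 0.0252 0.0213 [ 0.5095 -0.2283  0.0216]
160 0.0199 0.0221 [ 0.5043 -0.2295  0.0222]
166 0.0145 0.0224 [ 0.4991 -0.2306  0.0224]
```

View pics/w2a.png

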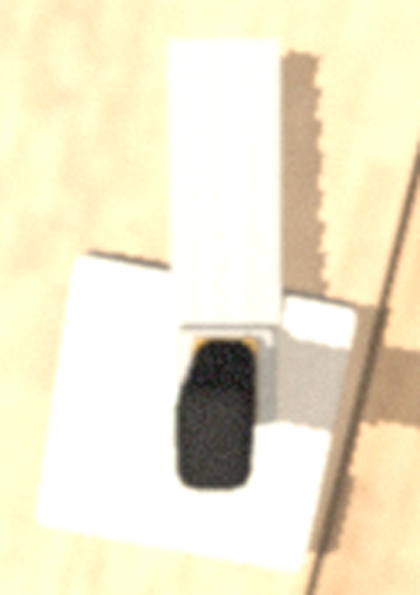

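```bash
python3 -m creep '[[0.0045,-0.0075,0.01,0.1,1],[0.0045,-0.0075,0.025,0.1,1],[0,0,0.025,0,1],[0,0,0.025,0,1],[0,0,0.02,0,1],[0,0,0.01,0,1],[0,0,0,0,1]]';python3 - <<'E'
from h import *
from bench import robot
delta(robot.observe(),[.486,-.233,.079],12.8)
E
```

```text
time_s: 4.45
tcp_pos: [0.4896, -0.2243, 0.099]
tcp_rot: [0.006, 0.993, 0.115, 0.001]
contact_force: [0.0, 0.2, -0.3]
finger_gap: 1.0
t 4.45 pos [ 0.4896 -0.2243  0.099 ] yaw 13.26 tilt [ 0.0043 -0.0122 -0.9999] shift tool [-0.0055  0.0074  0.0201] turn 0.46
```

```bash
python3 -m creep '[[-0.003,0.004,0.005,0.4,1],[-0.002,0.003,0.008,0,1],[0,0,0.005,0,1],[0,0,0,0,1],[0,0,0,0,1]]';python3 - <<'E'
from h import *
from bench import robot
delta(robot.observe(),[.486,-.233,.079],12.8)
E
```

```text
time_s: 4.95
tcp_pos: [0.4876, -0.2333, 0.0823]
tcp_rot: [0.008, 0.994, 0.112, 0.003]
contact_force: [0.5, -0.4, 0.9]
finger_gap: 1.003
t 4.95 pos [ 0.4876 -0.2333  0.0823] yaw 12.86 tilt [ 0.0081 -0.0144 -0.9999] shift tool [-0.0015 -0.0007  0.0033] turn 0.06
```

```bash
python3 -m creep '[[-0.0015,0,0.003,0,0],[0,0,0,0,-0.6],[0,0,0,0,-0.6],[0,0,0,0,-1],[0,0,0,0,-1],[0,0,0,0,-1]]' 100;python3 - <<'E'
from h import *
from bench import robot
s=robot.observe();delta(s,[.486,-.233,.079],12.8);print(s['finger_gap'],s['contact_force'],s['torque'])
E
```

```text
time_s: 5.55
tcp_pos: [0.4863, -0.2338, 0.0799]
tcp_rot: [0.008, 0.994, 0.112, 0.004]
contact_force: [-0.1, -0.1, -1.1]
finger_gap: 0.173
t 5.55 pos [ 0.4863 -0.2338  0.0799] yaw 12.86 tilt [ 0.0091 -0.015  -0.9998] shift tool [-0.0001 -0.0009  0.0009] turn 0.06
0.17324299063492082 [-0.05407512 -0.06588332 -1.06014404] [-0.03019435  0.05879847 -0.05172601]
```

```bash
python3 -m creep '[[0,0,-0.01,0,-1],[0,0,-0.025,0,-1],[0,0,-0.03,8.5,-1],[0,0,-0.02,8.5,-1],[0,0,0,8.5,-1],[0,0,0,0,-1]]';python3 - <<'E'
from h import *
from bench import robot
s=robot.observe();delta(s,[.445,.0823,.14],-12.8);print(s['finger_gap'],s['contact_force'],s['torque'])
E
```

```text
time_s: 6.15
tcp_pos: [0.4851, -0.2321, 0.1708]
tcp_rot: [0.007, 0.993, -0.115, 0.005]
contact_force: [0.5, 0.7, -0.9]
finger_gap: 0.175
t 6.15 pos [ 0.4851 -0.2321  0.1708] yaw -13.26 tilt [ 0.0085 -0.0147 -0.9999] shift tool [-0.1115 -0.2972  0.0259] turn -0.46
0.1751456368391975 [ 0.54419811  0.7200156  -0.93447804] [ 0.02497865  0.0015824  -0.00421425]
```

```bash
python3 -m creep '[[-0.016,-0.042,0.003,-0.4,-1],[-0.016,-0.042,0.003,0,-1],[-0.016,-0.042,0.003,0,-1],[-0.016,-0.042,0.003,0,-1],[-0.016,-0.042,0.003,0,-1],[-0.015,-0.032,0.003,0,-1],[-0.008,-0.02,0,0,-1],[0,0,0,0,-1]]';python3 - <<'E'
from h import *
from bench import robot
s=robot.observe();delta(s,[.445,.0823,.092],-12.8);print(s['finger_gap'],s['contact_force'],s['torque'])
c=robot.camera("wrist"); np.savez("w3.npz",**c); cv2.imwrite("pics/w3.png",c["pixels"][:,:,::-1])
s=robot.observe();delta(s,[.445,.0823,.092],-12.8);
E
```

```text
time_s: 6.95
tcp_pos: [0.4374, 0.0541, 0.1482]
tcp_rot: [0.008, 0.996, -0.094, 0.006]
contact_force: [0.7, 0.4, -2.4]
finger_gap: 0.174
t 6.95 pos [0.4374 0.0541 0.1482] yaw -10.78 tilt [ 0.0095 -0.0163 -0.9998] shift tool [ 0.0015 -0.0299  0.0558] turn 2.02
0.1740652818634366 [ 0.74087695  0.36303051 -2.38299817] [ 0.00405588 -0.02013201 -0.0307534 ]
t 7.0 pos [0.4377 0.0532 0.1482] yaw -10.83 tilt [ 0.0096 -0.0164 -0.9998] shift tool [ 0.001  -0.0308  0.0558] turn 1.97
```

View pics/w3.png

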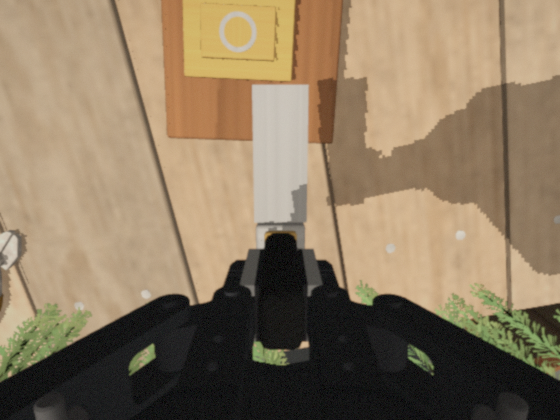

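```bash
python3 -m creep '[[0,-0.012,0.005,1,-1],[0,-0.012,0.01,1,-1],[0,-0.005,0.015,0,-1],[0,0,0.01,0,-1],[0,0,0,0,-1]]';python3 - <<'E'
from h import *
from bench import robot
s=robot.observe();delta(s,[.445,.0823,.092],-12.8);print(s['finger_gap'],s['contact_force'],s['torque'])
c=robot.camera("wrist"); np.savez("w4.npz",**c); cv2.imwrite("pics/w4.png",c["pixels"][:,:,::-1])
s=robot.observe();delta(s,[.445,.0823,.092],-12.8);
E
```

```text
time_s: 7.5
tcp_pos: [0.4456, 0.0785, 0.1071]
tcp_rot: [0.008, 0.994, -0.107, 0.006]
contact_force: [0.4, 0.7, -0.7]
finger_gap: 0.174
t 7.5 pos [0.4456 0.0785 0.1071] yaw -12.3 tilt [ 0.0111 -0.0171 -0.9998] shift tool [-0.0016 -0.0038  0.0151] turn 0.5
0.1736655195091732 [ 0.38541244  0.70640277 -0.6746814 ] [0.03226799 0.05137098 0.01945432]
t 7.55 pos [0.4458 0.0785 0.1077] yaw -12.33 tilt [ 0.0118 -0.017  -0.9998] shift tool [-0.0019 -0.0038  0.0156] turn 0.47
```

View pics/w4.png

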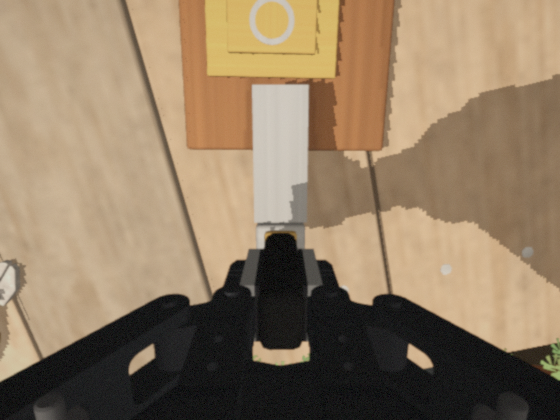

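Run:
```python
from h import *
c=dict(np.load("w4.npz")); P=cloud(c)
print("blade depth z",[ (v,np.nanmedian(P[v,262:298,2]).round(4)) for v in (88,100,150,200)])
zt=np.nanmedian(P[86:92,262:298,2])
tip=ray(c,[(280,85)],zt)[0]; rim=ray(c,[(207.,76.),(335.5,78.)],.02)
X=np.array([np.cos(np.radians(-12.8)),np.sin(np.radians(-12.8))]);Y=np.array([-X[1],X[0]]);o=np.array([.5885,.0415])
print("tip",tip,"board",(tip[:2]-o)@X,(tip[:2]-o)@Y); print("rim",rim,[((r[:2]-o)@X,(r[:2]-o)@Y) for r in rim])
d=rim[0]-rim[1];print(np.degrees(np.arctan2(d[1],d[0]))-90)
e=ray(c,[(188,149),(383,150.5)],.014);d=e[0]-e[1];print("edge",[((r[:2]-o)@X,(r[:2]-o)@Y) for r in e],np.degrees(np.arctan2(d[1],d[0]))-90)
```

```text
blade depth z [(88, np.float64(0.0457)), (100, np.float64(0.0463)), (150, np.float64(0.0477)), (200, np.float64(0.0491))]
tip [0.52583248 0.0604261  0.04567877] board -0.0653032445254042 0.004571883456175305
rim [[0.54159937 0.09854255 0.02      ]
 [0.52517706 0.02813417 0.02      ]] [(np.float64(-0.05837280506800444), np.float64(0.045234240837171764)), (np.float64(-0.05878814252747509), np.float64(-0.02706278624926332))]
-13.129153530498641
edge [(np.float64(-0.0993625290401768), np.float64(0.0597392200909028)), (np.float64(-0.09955983688627683), np.float64(-0.05914407545296392))] -12.895092387999156
```

```bash
python3 -m creep '[[-0.001,-0.0025,0.008,0.4,-1],[0,-0.002,0.01,0,-1],[0,0,0.008,0,-1],[0,0,0,0,-1],[0,0,0,0,-1]]';python3 - <<'E'
from h import *
from bench import robot
s=robot.observe();delta(s,[.445,.0823,.0775],-12.9);print(s['finger_gap'],s['contact_force'],s['torque'])
E
```

```text
time_s: 8.05
tcp_pos: [0.4468, 0.0819, 0.0804]
tcp_rot: [0.008, 0.994, -0.111, 0.007]
contact_force: [0.3, 0.4, -1.4]
finger_gap: 0.176
t 8.05 pos [0.4468 0.0819 0.0804] yaw -12.76 tilt [ 0.0131 -0.017  -0.9998] shift tool [-0.0019 -0.0001  0.0028] turn 0.14
0.17628916801217953 [ 0.34947903  0.36409852 -1.39463089] [-0.04092281 -0.02608172  0.02286808]
```

```bash
cat > o.py <<'E'
from h import *
from bench import robot
s=robot.observe();delta(s,[.445,.0823,.0775],-12.9);print(np.round(s['contact_force'],2),np.round(rot(s["tcp_rot"]).T@s['torque'],3),round(float(s['finger_gap']),3))
E
for i in 1 ; do python3 -m creep '[[-0.001,0,0.001,0,-1]]'; python3 o.py; python3 -m creep '[[0,0,0.001,0,-1]]'; python3 o.py; python3 -m creep '[[0,0,0.001,0,-1]]'; python3 o.py; done
```

```text
time_s: 8.15
tcp_pos: [0.446, 0.0821, 0.0794]
tcp_rot: [0.008, 0.994, -0.111, 0.008]
contact_force: [0.4, -0.1, -1.7]
finger_gap: 0.174
t 8.15 pos [0.446  0.0821 0.0794] yaw -12.75 tilt [ 0.0134 -0.017  -0.9998] shift tool [-0.001  -0.0001  0.0019] turn 0.15
[ 0.37 -0.09 -1.72] [ 0.073 -0.011 -0.015] 0.174
time_s: 8.25
tcp_pos: [0.4459, 0.0821, 0.0785]
tcp_rot: [0.008, 0.994, -0.111, 0.008]
contact_force: [-0.1, -0.0, -0.6]
finger_gap: 0.171
t 8.25 pos [0.4459 0.0821 0.0785] yaw -12.75 tilt [ 0.0136 -0.017  -0.9998] shift tool [-0.001 -0.     0.001] turn 0.15
[-0.15 -0.02 -0.63] [ 0.06  -0.005  0.02 ] 0.171
time_s: 8.35
tcp_pos: [0.446, 0.0821, 0.0776]
tcp_rot: [0.008, 0.994, -0.111, 0.008]
contact_force: [0.0, -0.6, -1.1]
finger_gap: 0.172
t 8.35 pos [0.446  0.0821 0.0776] yaw -12.75 tilt [ 0.0139 -0.0169 -0.9998] shift tool [-0.0011 -0.      0.0001] turn 0.15
[ 0.04 -0.61 -1.13] [-0.034  0.008  0.065] 0.172
```

```bash
python3 -m creep '[[0,0,0.0008,0,-1]]'; python3 o.py|tail -1; python3 -m creep '[[0,0,0.0008,0,-1]]'; python3 o.py|tail -1
```

```text
time_s: 8.45
tcp_pos: [0.4461, 0.0821, 0.0769]
tcp_rot: [0.008, 0.994, -0.111, 0.008]
contact_force: [-1.6, 0.1, 2.6]
finger_gap: 0.176
[-1.57  0.09  2.64] [ 0.01  -0.056  0.014] 0.176
time_s: 8.55
tcp_pos: [0.4462, 0.0821, 0.0764]
tcp_rot: [0.008, 0.994, -0.111, 0.008]
contact_force: [-5.2, 0.3, 10.1]
finger_gap: 0.17
[-5.16  0.3  10.06] [-0.076 -0.185  0.032] 0.17
```

Run:
```python
from h import *
from bench import robot
c=robot.camera("side"); im=c["pixels"][:,:,::-1]
uv=project(c,[[.5,.07,.03]])[0].astype(int);print(uv)
v,u=uv[1],uv[0]
cv2.imwrite("pics/s5.png",cv2.resize(im[v-50:v+50,u-60:u+90],None,fx=5,fy=5,interpolation=cv2.INTER_CUBIC))
c=robot.camera("wrist"); np.savez("w5.npz",**c); P=cloud(c); cv2.imwrite("pics/w5.png",c["pixels"][:,:,::-1])
print([ (v,np.nanmedian(P[v,262:298,2]).round(4)) for v in (86,88,90,94,100,150,200)])
```

```text
[249 231]
[(86, np.float64(0.0157)), (88, np.float64(0.0158)), (90, np.float64(0.0159)), (94, np.float64(0.016)), (100, np.float64(0.0161)), (150, np.float64(0.0177)), (200, np.float64(0.0188))]
```

View pics/s5.png

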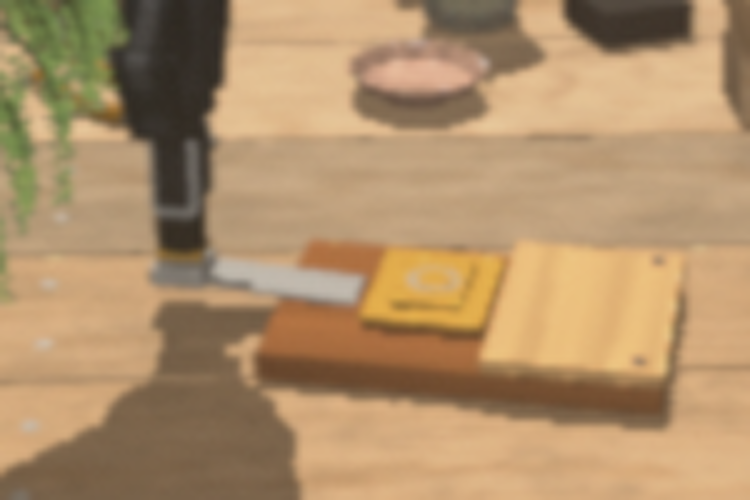

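```bash
python3 -m creep '[[0,0,-0.0008,0,-1]]'; python3 o.py; python3 -m creep '[[0.003,0,0,0,-1],[0.003,0,0,0,-1]]'; python3 o.py
```

```text
time_s: 8.75
tcp_pos: [0.4464, 0.0821, 0.0775]
tcp_rot: [0.008, 0.994, -0.111, 0.009]
contact_force: [0.3, 0.7, -1.0]
finger_gap: 0.173
t 8.75 pos [0.4464 0.0821 0.0775] yaw -12.74 tilt [ 0.0154 -0.0168 -0.9997] shift tool [-0.0014  0.0001  0.    ] turn 0.16
[ 0.3   0.66 -1.02] [-0.031 -0.025  0.062] 0.173
time_s: 8.95
tcp_pos: [0.4525, 0.0808, 0.0777]
tcp_rot: [0.008, 0.994, -0.111, 0.009]
contact_force: [-0.3, -0.7, -1.9]
finger_gap: 0.173
t 8.95 pos [0.4525 0.0808 0.0777] yaw -12.73 tilt [ 0.0154 -0.0168 -0.9997] shift tool [-0.0076  0.0002  0.0001] turn 0.17
[-0.27 -0.68 -1.87] [-0.006 -0.042  0.049] 0.173
```

```bash
python3 -m creep '[[0.002,0,0.0004,0,-1]]'; python3 o.py;python3 -m creep '[[0.002,0,0.0002,0,-1],[0.002,0,0,0,-1]]'; python3 o.py
```

```text
time_s: 9.05
tcp_pos: [0.4548, 0.0803, 0.0773]
tcp_rot: [0.007, 0.994, -0.111, 0.009]
contact_force: [-0.3, 0.6, -1.4]
finger_gap: 0.177
t 9.05 pos [0.4548 0.0803 0.0773] yaw -12.73 tilt [ 0.0156 -0.0168 -0.9997] shift tool [-0.01    0.0002 -0.0004] turn 0.17
[-0.34  0.64 -1.37] [ 0.038 -0.026  0.05 ] 0.177
time_s: 9.25
tcp_pos: [0.4591, 0.0793, 0.077]
tcp_rot: [0.008, 0.994, -0.111, 0.009]
contact_force: [-0.2, 0.0, 0.5]
finger_gap: 0.172
t 9.25 pos [0.4591 0.0793 0.077 ] yaw -12.74 tilt [ 0.0153 -0.0168 -0.9997] shift tool [-0.0144  0.0001 -0.0008] turn 0.16
[-0.17  0.02  0.54] [ 0.016 -0.009 -0.01 ] 0.172
```

Run:
```python
from h import *
from bench import robot
c=robot.camera("wrist"); np.savez("w6.npz",**c); cv2.imwrite("pics/w6.png",c["pixels"][:,:,::-1])
P=cloud(c)
rim=ray(c,[(280,92)],.02);print(rim, np.nanmedian(P[60:90:5,265:295,2],1))
```

```text
[[0.53598733 0.06148686 0.02      ]] [0.02379242 0.02348908 0.02331108 0.02045245 0.02041787 0.02051217]
```

View pics/w6.png

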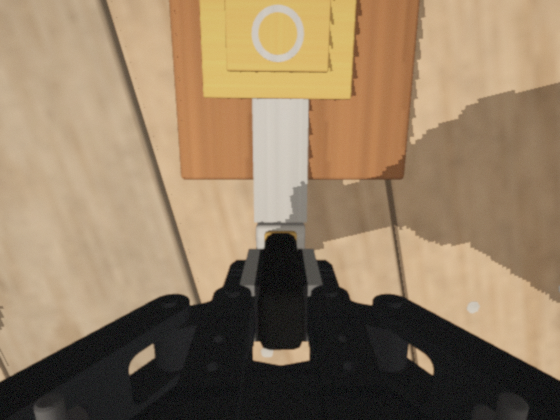

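```bash
python3 -m creep '[[0.002,0,-0.0002,0,-1],[0.002,0,0,0,-1]]'; python3 o.py;python3 -m creep '[[0.002,0,0.0001,0,-1]]'; python3 o.py; python3 -m creep '[[0.002,0,0,0,-1]]'; python3 o.py
```

```text
time_s: 9.5
tcp_pos: [0.4634, 0.0783, 0.0773]
tcp_rot: [0.008, 0.994, -0.111, 0.009]
contact_force: [0.5, -0.1, -1.4]
finger_gap: 0.173
t 9.5 pos [0.4634 0.0783 0.0773] yaw -12.74 tilt [ 0.0153 -0.0168 -0.9997] shift tool [-0.0189  0.0002 -0.0006] turn 0.16
[ 0.49 -0.07 -1.37] [ 0.021 -0.012 -0.028] 0.173
time_s: 9.6
tcp_pos: [0.4655, 0.0778, 0.0772]
tcp_rot: [0.008, 0.994, -0.111, 0.008]
contact_force: [1.0, -0.7, -0.7]
finger_gap: 0.174
t 9.6 pos [0.4655 0.0778 0.0772] yaw -12.74 tilt [ 0.0151 -0.0168 -0.9997] shift tool [-0.021   0.0001 -0.0007] turn 0.16
[ 0.95 -0.75 -0.69] [-0.006 -0.121  0.01 ] 0.174
time_s: 9.7
tcp_pos: [0.4672, 0.0773, 0.0771]
tcp_rot: [0.008, 0.994, -0.111, 0.008]
contact_force: [-10.3, 2.0, 6.8]
finger_gap: 0.172
t 9.7 pos [0.4672 0.0773 0.0771] yaw -12.74 tilt [ 0.0141 -0.0168 -0.9998] shift tool [-0.0228  0.0001 -0.0008] turn 0.16
[-10.3    2.04   6.8 ] [ 0.173 -1.724 -0.029] 0.172
```

```bash
cat > tip.py <<'E'
from h import *
from bench import robot
import sys
X=np.array([np.cos(np.radians(-12.8)),np.sin(np.radians(-12.8)),0]);o=np.array([.5885,.0415,.014]);Y=np.array([-X[1],X[0],0])
s=robot.observe(); M=rot(s["tcp_rot"])
ref=np.array([.4672,.0773,.0771]); Mr=rot([.008,.994,-.111,.008]); Mr=Mr
# tip top-front edge in world at reference contact
tipw=o+(-.044)*X+.009*Y+np.array([0,0,.0015]); off=Mr.T@(tipw-ref)
t=s["tcp_pos"]+M@off; b=np.array([(t-o)@X,(t-o)@Y,t[2]-.014])
print("t %.2f"%s["time_s"],"tip board mm",(b*1000).round(1),"F",np.round(s["contact_force"],1),"Ty",np.round(M.T@s["torque"],2),"tilt",M[:,2].round(4),"gap",round(float(s["finger_gap"]),3))
for th in (float(a) for a in sys.argv[1:]):
    r=46;th=np.radians(th);g=np.array([-3*np.sin(th)-r*np.cos(th),9,max(r*np.sin(th),1.5)])/1000
    d=(g[0]-b[0])*X+np.array([0,0,g[2]-b[2]]); print(np.degrees(th).round(),"goal",g*1000,"tool shift mm",(M.T@d*1000).round(1))
E
python3 -m creep '[[-0.002,0,-0.0003,0,-1]]'; python3 tip.py 0 10 20
```

```text
time_s: 9.8
tcp_pos: [0.4655, 0.0777, 0.0774]
tcp_rot: [0.008, 0.994, -0.111, 0.008]
contact_force: [0.3, -0.2, -1.0]
finger_gap: 0.172
t 9.80 tip board mm [-45.8   9.1   1.8] F [ 0.3 -0.2 -1. ] Ty [ 0.03 -0.06  0.04] tilt [ 0.0142 -0.0168 -0.9998] gap 0.172
0.0 goal [-46.    9.    1.5] tool shift mm [-0.2 -0.   0.3]
10.0 goal [-45.82210117   9.           7.98781617] tool shift mm [ 0.1  0.1 -6.2]
20.0 goal [-44.25192099   9.          15.73292659] tool shift mm [  1.8   0.2 -13.9]
```

Lift slowly along the arc.

```bash
python3 -m creep '[[0,0,-0.002,0,-1],[0,0,-0.002,0,-1],[0,0,-0.002,0,-1]]'; python3 tip.py 15 20 25
python3 - <<'E'
from h import *
from bench import robot
c=robot.camera("side"); im=c["pixels"][:,:,::-1]
u,v=249,231
cv2.imwrite("pics/s7.png",cv2.resize(im[v-50:v+50,u-60:u+90],None,fx=5,fy=5,interpolation=cv2.INTER_CUBIC))
E
```

```text
time_s: 10.1
tcp_pos: [0.4652, 0.0779, 0.0836]
tcp_rot: [0.008, 0.994, -0.111, 0.008]
contact_force: [-0.3, 0.6, -1.7]
finger_gap: 0.176
t 10.10 tip board mm [-46.1   9.1   8. ] F [-0.3  0.6 -1.7] Ty [ 0.07 -0.02  0.01] tilt [ 0.0141 -0.0169 -0.9998] gap 0.176
15.0 goal [-45.20904514   9.          11.90567607] tool shift mm [ 1.   0.1 -3.9]
20.0 goal [-44.25192099   9.          15.73292659] tool shift mm [ 2.   0.1 -7.7]
25.0 goal [-42.95801299   9.          19.44044004] tool shift mm [  3.4   0.2 -11.4]
```

View pics/s7.png

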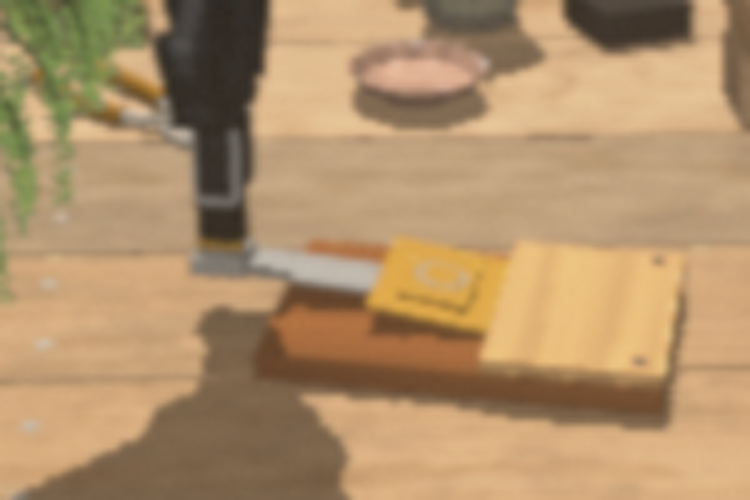

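The plate's near rim is lifted (~10°), resting on the blade. Continue.

```bash
python3 -m creep '[[0.0005,0,-0.002,0,-1],[0.0005,0,-0.002,0,-1],[0.001,0,-0.002,0,-1],[0.001,0,-0.002,0,-1]]'; python3 tip.py 25 30 35 40; python3 -m creep '[[0.001,0,-0.003,0,-1],[0.001,0,-0.003,0,-1]]';  python3 tip.py 30 35 40 45
```

```text
time_s: 10.55
tcp_pos: [0.4681, 0.0773, 0.0926]
tcp_rot: [0.008, 0.994, -0.111, 0.008]
contact_force: [-0.4, 0.4, -0.9]
finger_gap: 0.177
t 10.55 tip board mm [-43.1   9.3  17. ] F [-0.4  0.4 -0.9] Ty [-0.04 -0.09 -0.05] tilt [ 0.0141 -0.0168 -0.9998] gap 0.177
25.0 goal [-42.95801299   9.          19.44044004] tool shift mm [ 0.2  0.  -2.5]
30.0 goal [-41.33716857   9.          23.        ] tool shift mm [ 1.9  0.1 -6. ]
35.0 goal [-39.40172335   9.          26.38451607] tool shift mm [ 3.9  0.1 -9.3]
40.0 goal [-37.16640721   9.          29.56823005] tool shift mm [  6.2   0.2 -12.5]
time_s: 10.75
tcp_pos: [0.4702, 0.0769, 0.0991]
tcp_rot: [0.008, 0.994, -0.111, 0.008]
contact_force: [1.0, -0.1, -0.3]
finger_gap: 0.173
t 10.75 tip board mm [-41.    9.3  23.5] F [ 1.  -0.1 -0.3] Ty [ 0.04 -0.11 -0.02] tilt [ 0.0141 -0.0169 -0.9998] gap 0.173
30.0 goal [-41.33716857   9.          23.        ] tool shift mm [-0.3 -0.   0.4]
35.0 goal [-39.40172335   9.          26.38451607] tool shift mm [ 1.6  0.  -2.9]
40.0 goal [-37.16640721   9.          29.56823005] tool shift mm [ 3.9  0.1 -6. ]
45.0 goal [-34.64823228   9.          32.52691193] tool shift mm [ 6.5  0.1 -9. ]
```

```bash
python3 -m creep '[[0.0015,0,-0.0027,0,-1],[0.002,0,-0.003,0,-1],[0.0025,0,-0.003,0,-1]]'; python3 tip.py 45 50 55 60
python3 - <<'E'
from h import *
from bench import robot
c=robot.camera("side"); im=c["pixels"][:,:,::-1]
u,v=249,231
cv2.imwrite("pics/s8.png",cv2.resize(im[v-50:v+50,u-60:u+90],None,fx=5,fy=5,interpolation=cv2.INTER_CUBIC))
E
```

```text
time_s: 11.05
tcp_pos: [0.4764, 0.0757, 0.1088]
tcp_rot: [0.008, 0.994, -0.111, 0.008]
contact_force: [-0.6, -0.2, -2.5]
finger_gap: 0.173
t 11.05 tip board mm [-34.7   9.5  33.2] F [-0.6 -0.2 -2.5] Ty [-0.01 -0.09  0.05] tilt [ 0.0144 -0.0168 -0.9998] gap 0.173
45.0 goal [-34.64823228   9.          32.52691193] tool shift mm [ 0.  -0.   0.7]
50.0 goal [-31.86636337   9.          35.23804438] tool shift mm [ 2.8  0.  -2. ]
55.0 goal [-28.84197221   9.          37.68099404] tool shift mm [ 5.9  0.1 -4.4]
60.0 goal [-25.59807621   9.          39.83716857] tool shift mm [ 9.2  0.1 -6.5]
```

View pics/s8.png

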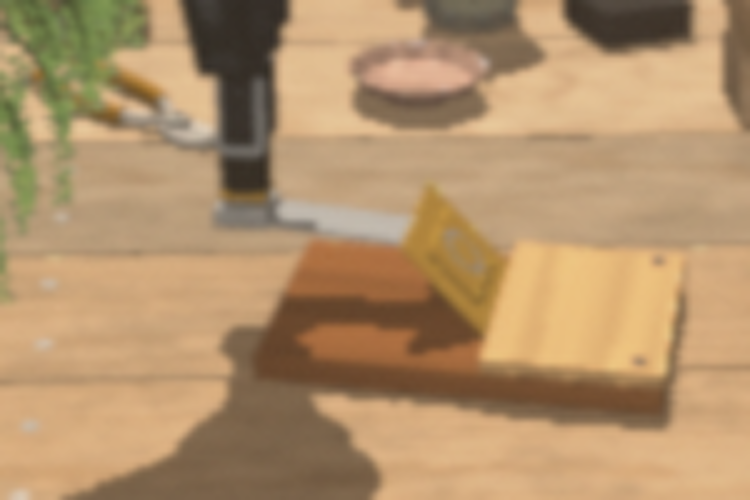

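```bash
python3 -m creep '[[0.003,0,-0.0018,0,-1],[0.003,0,-0.002,0,-1],[0.003,0,-0.0015,0,-1]]'; python3 tip.py 60 65 70 75 80
```

```text
time_s: 11.4
tcp_pos: [0.4862, 0.0736, 0.1152]
tcp_rot: [0.008, 0.994, -0.111, 0.008]
contact_force: [0.4, 0.2, -1.3]
finger_gap: 0.171
t 11.40 tip board mm [-24.6   9.7  39.6] F [ 0.4  0.2 -1.3] Ty [-0.06 -0.1  -0.04] tilt [ 0.0152 -0.0168 -0.9997] gap 0.171
60.0 goal [-25.59807621   9.          39.83716857] tool shift mm [-1.   0.  -0.2]
65.0 goal [-22.1593634   9.         41.6901582] tool shift mm [ 2.5  0.  -2. ]
70.0 goal [-18.55200446   9.          43.22586056] tool shift mm [ 6.1  0.1 -3.5]
75.0 goal [-14.80345355   9.          44.43258801] tool shift mm [ 9.9  0.1 -4.6]
80.0 goal [-10.94223943   9.          45.30115664] tool shift mm [13.8  0.1 -5.4]
```

```bash
python3 -m creep '[[0.0025,0,-0.002,0,-1],[0.0035,0,-0.0015,0,-1],[0.003,0,-0.001,0,-1]]'; python3 tip.py 75 80 85 90;  python3 - <<'E'
from h import *
from bench import robot
c=robot.camera("side"); im=c["pixels"][:,:,::-1]
u,v=249,231
cv2.imwrite("pics/s9.png",cv2.resize(im[v-50:v+50,u-60:u+90],None,fx=5,fy=5,interpolation=cv2.INTER_CUBIC))
E
```

```text
time_s: 11.7
tcp_pos: [0.4959, 0.0715, 0.1203]
tcp_rot: [0.008, 0.994, -0.111, 0.009]
contact_force: [-0.3, 0.4, -2.1]
finger_gap: 0.175
t 11.70 tip board mm [-14.7   9.7  44.7] F [-0.3  0.4 -2.1] Ty [-0.03 -0.05 -0.02] tilt [ 0.0153 -0.0168 -0.9997] gap 0.175
75.0 goal [-14.80345355   9.          44.43258801] tool shift mm [-0.1 -0.   0.3]
80.0 goal [-10.94223943   9.          45.30115664] tool shift mm [ 3.8  0.  -0.5]
85.0 goal [-6.99774826  9.         45.82495611] tool shift mm [ 7.7  0.  -0.9]
90.0 goal [-3.  9. 46.] tool shift mm [11.7  0.  -1. ]
```

View pics/s9.png

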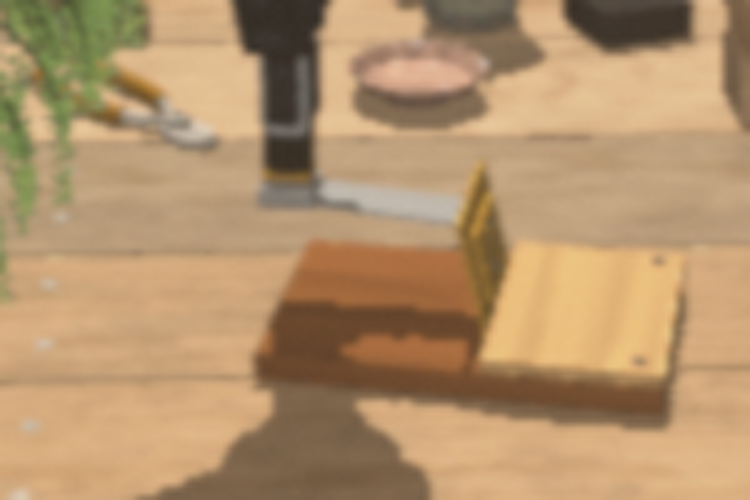

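```bash
python3 -m creep '[[0.0035,0,-0.001,0,-1],[0.0035,0,-0.001,0,-1],[0.003,0,-0.0005,0,-1]]'; python3 tip.py 90; python3 -m creep '[[0.003,0,0,0,-1],[0.003,0,0,0,-1],[0.003,0,0,0,-1]]'; python3 tip.py 90;  python3 - <<'E'
from h import *
from bench import robot
c=robot.camera("side"); im=c["pixels"][:,:,::-1]
u,v=249,231
cv2.imwrite("pics/s10.png",cv2.resize(im[v-50:v+50,u-60:u+90],None,fx=5,fy=5,interpolation=cv2.INTER_CUBIC))
E
```

```text
time_s: 12.05
tcp_pos: [0.5067, 0.0691, 0.1232]
tcp_rot: [0.007, 0.994, -0.111, 0.009]
contact_force: [0.0, -0.2, -1.6]
finger_gap: 0.17
t 12.05 tip board mm [-3.6  9.8 47.7] F [ 0.  -0.2 -1.6] Ty [ 0.   -0.01 -0.01] tilt [ 0.0157 -0.0168 -0.9997] gap 0.17
90.0 goal [-3.  9. 46.] tool shift mm [ 0.6 -0.   1.8]
time_s: 12.35
tcp_pos: [0.5163, 0.0669, 0.1234]
tcp_rot: [0.007, 0.994, -0.111, 0.009]
contact_force: [0.4, -1.3, -1.8]
finger_gap: 0.174
t 12.35 tip board mm [ 6.3  9.8 48. ] F [ 0.4 -1.3 -1.8] Ty [-0.   -0.07  0.01] tilt [ 0.0158 -0.0168 -0.9997] gap 0.174
90.0 goal [-3.  9. 46.] tool shift mm [-9.3 -0.   1.8]
```

View pics/s10.png

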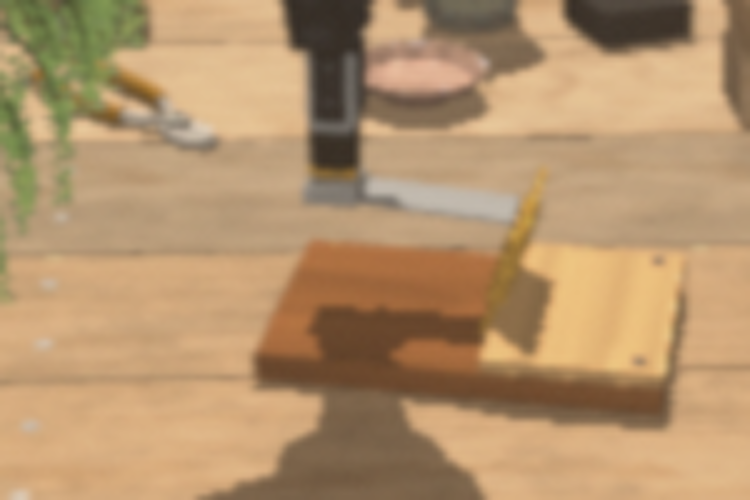

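```bash
python3 -m creep '[[0.003,0,0,0,-1],[0.003,0,0,0,-1],[0,0,0,0,-1]]'; python3 tip.py;  python3 - <<'E'
from h import *
from bench import robot
c=robot.camera("side"); im=c["pixels"][:,:,::-1]
u,v=249,231
cv2.imwrite("pics/s11.png",cv2.resize(im[v-50:v+50,u-60:u+90],None,fx=5,fy=5,interpolation=cv2.INTER_CUBIC))
E
```

```text
time_s: 12.7
tcp_pos: [0.5231, 0.0654, 0.1235]
tcp_rot: [0.007, 0.994, -0.111, 0.009]
contact_force: [-0.7, -0.2, -2.3]
finger_gap: 0.175
t 12.70 tip board mm [13.3  9.8 48. ] F [-0.7 -0.2 -2.3] Ty [-0.   -0.03 -0.01] tilt [ 0.0161 -0.0169 -0.9997] gap 0.175
```

View pics/s11.png

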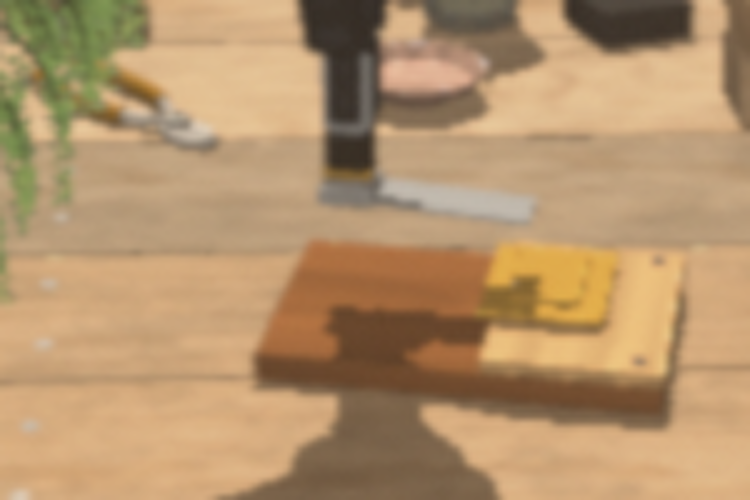

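```bash
python3 -m creep '[[-0.01,0,-0.015,0,-1],[-0.02,0,-0.015,0,-1],[-0.03,0,-0.01,0,-1],[-0.02,0,0,0,-1],[0,0,0,0,-1]]'; python3 tip.py;  python3 - <<'E'
from h import *
from bench import robot
c=robot.camera("wrist"); np.savez("w12.npz",**c); cv2.imwrite("pics/w12.png",c["pixels"][:,:,::-1])
delta(robot.observe(),[.484,-.231,.15],12.8)
P=cloud(c); hsv=cv2.cvtColor(c["pixels"],cv2.COLOR_RGB2HSV)
E
```

```text
time_s: 13.25
tcp_pos: [0.4412, 0.0841, 0.1628]
tcp_rot: [0.008, 0.994, -0.111, 0.008]
contact_force: [0.6, 0.5, -0.6]
finger_gap: 0.173
t 13.25 tip board mm [-70.8   9.9  87.3] F [ 0.6  0.5 -0.6] Ty [ 0.03 -0.    0.  ] tilt [ 0.015  -0.0168 -0.9997] gap 0.173
t 13.3 pos [0.4425 0.084  0.163 ] yaw -12.79 tilt [ 0.0163 -0.0167 -0.9997] shift tool [0.1099 0.2978 0.019 ] turn -25.59
```

View pics/w12.png

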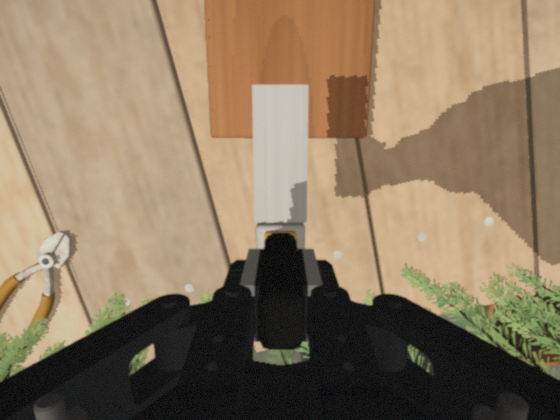

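```bash
python3 -m creep '[[0,0,0,-8.5,-1],[0,0,0,-8.5,-1],[0,0,0,-8.5,-1]]'; python3 -m creep '[[-0.0044,0.02,0,0,-1],[-0.0044,0.04,0,0,-1],[-0.0044,0.04,0,0,-1],[-0.0044,0.04,0,0,-1],[-0.0044,0.04,0,0,-1],[-0.0044,0.04,0,0,-1],[-0.0044,0.04,0,0,-1],[0,0.02,0,0,-1]]'; python3 -m creep '[[0,0,0,0,-1],[0,0,0,0,-1]]'
python3 - <<'E'
from h import *
from bench import robot
c=robot.camera("top"); np.savez("t13.npz",**c); im=c["pixels"][:,:,::-1]
cv2.imwrite("pics/t13.png",cv2.resize(im[150:270,240:420],None,fx=4.4,fy=4.4,interpolation=cv2.INTER_CUBIC))
delta(robot.observe(),[.478,-.231,.095],12.8)
E
```

```text
time_s: 13.6
tcp_pos: [0.4451, 0.0837, 0.1633]
tcp_rot: [0.009, 0.993, 0.115, 0.008]
contact_force: [-0.2, -1.3, -1.9]
finger_gap: 0.173
time_s: 14.4
tcp_pos: [0.4885, -0.2086, 0.1686]
tcp_rot: [0.01, 0.993, 0.12, 0.011]
contact_force: [0.5, 0.1, -1.3]
finger_gap: 0.172
time_s: 14.6
tcp_pos: [0.4895, -0.2121, 0.1681]
tcp_rot: [0.011, 0.993, 0.118, 0.011]
contact_force: [-0.4, 0.7, -1.9]
finger_gap: 0.172
t 14.65 pos [ 0.4895 -0.2118  0.1681] yaw 13.57 tilt [ 0.0242 -0.0187 -0.9995] shift tool [-0.0171  0.0142  0.0732] turn 0.77
```

View pics/t13.png

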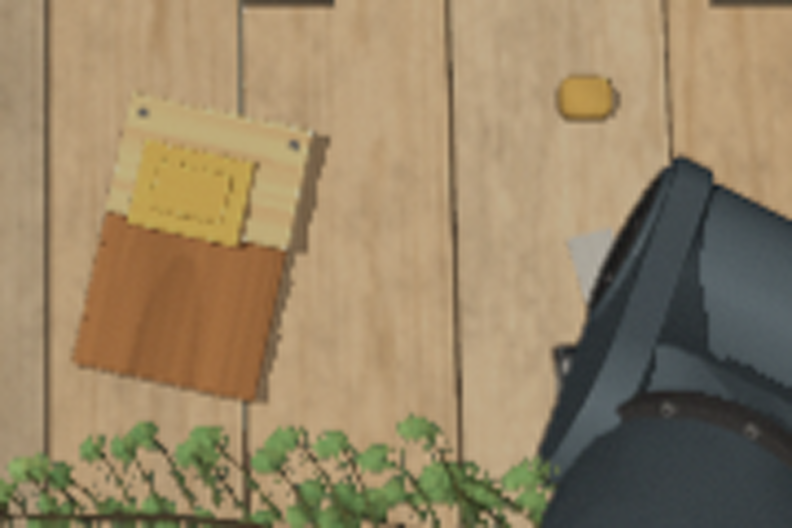

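```bash
python3 -m creep '[[-0.006,0.005,0.015,0.4,-1],[-0.006,0.005,0.02,0.3,-1],[-0.005,0.004,0.02,0,-1],[0,0,0.012,0,-1],[0,0,0,0,-1]]'
python3 - <<'E'
from h import *
from bench import robot
delta(robot.observe(),[.478,-.231,.080],12.8)
c=robot.camera("wrist"); np.savez("w14.npz",**c); cv2.imwrite("pics/w14.png",c["pixels"][:,:,::-1])
E
```

```text
time_s: 15.15
tcp_pos: [0.4788, -0.2266, 0.0996]
tcp_rot: [0.011, 0.993, 0.114, 0.012]
contact_force: [-0.1, 0.1, -1.3]
finger_gap: 0.176
t 15.15 pos [ 0.4788 -0.2266  0.0996] yaw 13.16 tilt [ 0.0254 -0.0186 -0.9995] shift tool [-0.0022  0.0036  0.0197] turn 0.36
```

View pics/w14.png

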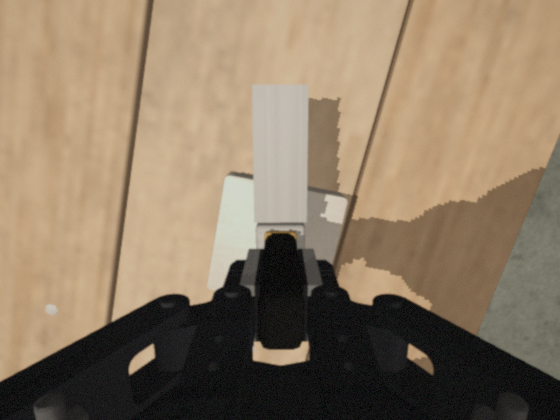

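```bash
python3 -m creep '[[-0.001,0.002,0.006,0,-1],[-0.001,0.001,0.006,0,-1],[0,0,0.003,0,-1]]'; python3 o.py;  python3 -m creep '[[0,0,0.001,0,-1]]'; python3 o.py;  python3 -m creep '[[0,0,0.001,0,-1]]'; python3 o.py
```

```text
time_s: 15.5
tcp_pos: [0.4798, -0.2303, 0.0867]
tcp_rot: [0.012, 0.993, 0.115, 0.013]
contact_force: [-0.3, -0.1, -1.2]
finger_gap: 0.171
t 15.5 pos [ 0.4798 -0.2303  0.0867] yaw 13.26 tilt [ 0.0296 -0.0209 -0.9993] shift tool [ 0.0376 -0.3124  0.0016] turn 26.16
[-0.29 -0.13 -1.24] [ 0.028 -0.043  0.012] 0.171
time_s: 15.6
tcp_pos: [0.4799, -0.2304, 0.0855]
tcp_rot: [0.012, 0.993, 0.115, 0.013]
contact_force: [-0.5, -0.1, -1.4]
finger_gap: 0.173
t 15.6 pos [ 0.4799 -0.2304  0.0855] yaw 13.26 tilt [ 0.0296 -0.0209 -0.9993] shift tool [ 0.0376 -0.3124  0.0004] turn 26.16
[-0.53 -0.1  -1.45] [-0.006 -0.055 -0.022] 0.173
time_s: 15.7
tcp_pos: [0.48, -0.2304, 0.0845]
tcp_rot: [0.012, 0.993, 0.115, 0.014]
contact_force: [0.4, 0.1, -2.1]
finger_gap: 0.178
t 15.7 pos [ 0.48   -0.2304  0.0845] yaw 13.26 tilt [ 0.0298 -0.021  -0.9993] shift tool [ 0.0375 -0.3125 -0.0006] turn 26.16
[ 0.44  0.08 -2.08] [-0.008 -0.061  0.039] 0.178
```

```bash
python3 -m creep '[[0,0,0.001,0,-1],[0,0,0.001,0,-1]]'; python3 o.py|tail -1;  python3 -m creep '[[0,0,0.001,0,-1]]'; python3 o.py|tail -1;  python3 -m creep '[[0,0,0.0007,0,-1]]'; python3 o.py|tail -1
```

```text
time_s: 15.9
tcp_pos: [0.4802, -0.2305, 0.0827]
tcp_rot: [0.012, 0.993, 0.115, 0.014]
contact_force: [0.4, -0.3, -0.7]
finger_gap: 0.173
[ 0.4  -0.25 -0.69] [ 0.012 -0.039 -0.039] 0.173
time_s: 16.0
tcp_pos: [0.4803, -0.2306, 0.0817]
tcp_rot: [0.012, 0.993, 0.115, 0.014]
contact_force: [0.7, 0.3, -0.8]
finger_gap: 0.17
[ 0.71  0.31 -0.79] [ 0.042 -0.057  0.001] 0.17
time_s: 16.1
tcp_pos: [0.4803, -0.2306, 0.0809]
tcp_rot: [0.012, 0.993, 0.115, 0.014]
contact_force: [0.0, -0.1, -1.3]
finger_gap: 0.173
[ 0.04 -0.1  -1.33] [ 0.001 -0.015 -0.032] 0.173
```

```bash
python3 -m creep '[[0,0,0.0005,0,-1]]'; python3 o.py|tail -1;  python3 -m creep '[[0,0,0.0005,0,-1]]'; python3 o.py|tail -1
```

```text
time_s: 16.2
tcp_pos: [0.4803, -0.2306, 0.0804]
tcp_rot: [0.012, 0.993, 0.115, 0.014]
contact_force: [0.1, -0.6, -1.9]
finger_gap: 0.175
[ 0.12 -0.6  -1.91] [-0.025 -0.032  0.01 ] 0.175
time_s: 16.3
tcp_pos: [0.4804, -0.2307, 0.08]
tcp_rot: [0.012, 0.993, 0.115, 0.014]
contact_force: [-2.2, 1.4, 6.5]
finger_gap: 0.169
[-2.2   1.38  6.48] [ 0.365 -0.279 -0.014] 0.169
```

```bash
python3 -m creep '[[0,0,0,0,-0.5],[0,0,0,0,-0.3],[0,0,0,0,0],[0,0,0,0,0.3]]'; python3 o.py;  python3 - <<'E'
from h import *
from bench import robot
c=robot.camera("side"); im=c["pixels"][:,:,::-1]
u,v=249,300
cv2.imwrite("pics/s15.png",cv2.resize(im[v-50:v+50,u-60:u+90],None,fx=5,fy=5,interpolation=cv2.INTER_CUBIC))
E
```

```text
time_s: 16.7
tcp_pos: [0.4807, -0.2309, 0.0803]
tcp_rot: [0.013, 0.993, 0.115, 0.014]
contact_force: [0.7, -0.2, -0.2]
finger_gap: 0.639
t 16.7 pos [ 0.4807 -0.2309  0.0803] yaw 13.25 tilt [ 0.0314 -0.0219 -0.9993] shift tool [ 0.0369 -0.313  -0.0052] turn 26.15
[ 0.69 -0.18 -0.18] [-0.029 -0.049 -0.047] 0.639
```

View pics/s15.png

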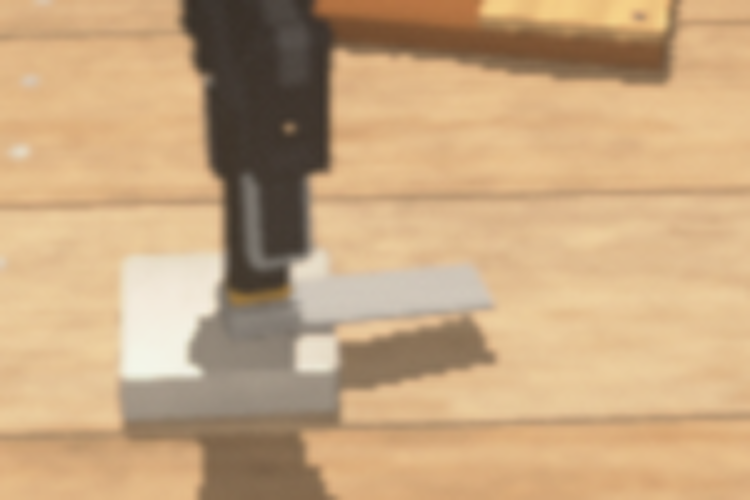

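```bash
python3 -m creep '[[0,0,-0.004,0,1],[0,0,-0.01,0,1],[0,0,-0.02,0,1],[0,0,-0.03,0,1],[0,0,-0.03,0,1],[-0.02,0,-0.03,0,1],[-0.02,0,-0.02,0,1],[0,0,0,0,1]]'; python3 -m creep '[[0,0,0,0,1]]';  python3 - <<'E'
from h import *
from bench import robot
delta(robot.observe(),[0,0,0])
c=robot.camera("side"); np.savez("s16.npz",**c); im=c["pixels"][:,:,::-1]
cv2.imwrite("pics/s16.png",cv2.resize(im[220:340,200:380],None,fx=4.4,fy=4.4,interpolation=cv2.INTER_CUBIC))
c=robot.camera("wrist"); np.savez("w16.npz",**c); cv2.imwrite("pics/w16.png",c["pixels"][:,:,::-1])
c=robot.camera("top"); np.savez("t16.npz",**c)
P=cloud(c)
o=np.array([.5885,.0415]);y=np.radians(-12.8);X=np.array([np.cos(y),np.sin(y)]);Y=np.array([-X[1],X[0]])
hsv=cv2.cvtColor(c["pixels"],cv2.COLOR_RGB2HSV)
m=(hsv[...,0]>18)&(hsv[...,0]<30)&(hsv[...,1]>140)&(abs(P[...,0]-.61)<.06)&(abs(P[...,1]-.05)<.07)
cv2.imwrite("pics/m.png",m[150:270,240:420].astype(np.uint8)*255)
q=P[m][:,:2];r=cv2.minAreaRect(q.astype(np.float32)*1000);print(r,(np.array(r[0])/1000-o)@X,(np.array(r[0])/1000-o)@Y)
E
```

```text
time_s: 17.55
tcp_pos: [0.4359, -0.2367, 0.2332]
tcp_rot: [0.013, 0.993, 0.116, 0.015]
contact_force: [1.2, -0.6, 0.2]
finger_gap: 1.003
time_s: 17.65
tcp_pos: [0.436, -0.2367, 0.2339]
tcp_rot: [0.014, 0.993, 0.115, 0.016]
contact_force: [1.3, 0.5, 0.2]
finger_gap: 0.998
t 17.65 pos [ 0.436  -0.2367  0.2339] yaw 13.28 tilt [ 0.034  -0.024  -0.9991] shift tool [-0.3763 -0.3373  0.2131] turn None
((612.2477416992188, 43.66982650756836), (70.19696044921875, 54.90058135986328), 75.83647918701172) 0.022676873181361724 0.007377181413127449
```

View pics/s16.png

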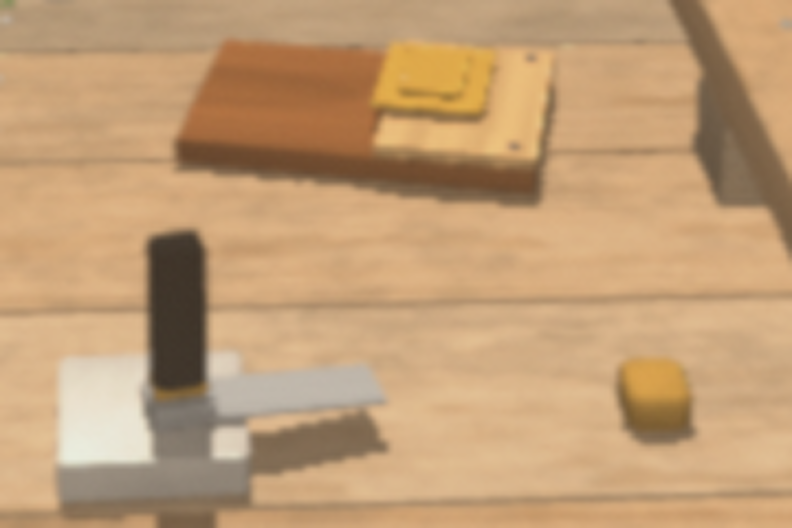

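View pics/w16.png

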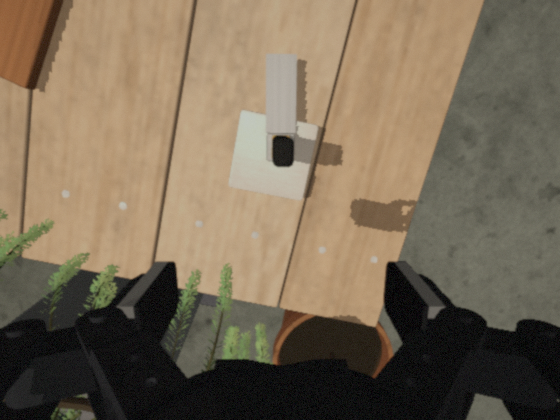

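Run:
```python
from h import *
from bench import robot
c=dict(np.load("s16.npz")); P=cloud(c)
m=(abs(P[...,0]-.612)<.02)&(abs(P[...,1]-.044)<.025)&(P[...,2]>.015)
Q=P[m];A=np.c_[Q[:,:2],np.ones(len(Q))];k=np.linalg.lstsq(A,Q[:,2],rcond=None)[0];print("plate plane",k,np.median(Q[:,2]))
c=dict(np.load("w16.npz")); P=cloud(c)
m=(P[...,2]>.09)&(P[...,2]<.105)&(abs(P[...,0]-.48)<.04)&(abs(P[...,1]+.231)<.03);print("handle top",P[m].mean(0))
print(np.round(robot.observe()['qd'],3)); robot.finish_job()
```

```text
plate plane [-0.03036502  0.02788859  0.04582383] 0.02875031850676313
handle top [ 0.48131035 -0.23196093  0.09713134]
[ 0.003  0.01   0.003 -0.002  0.    -0.003]
the job is handed in; nothing more can be done
```

I turned the plate over the step and stood the lifter back upright on the steel block. The job was handed in about 18 s into the 72 s limit; no verdict is reported.

**What I did:** I felt for the low deck with the blade tip, slid the blade under the near rim up against the pad, and swung the plate over the step in small steps. At one point the force reading reached about 10 N pressing on the deck, and about 12 N pushing the plate against the step, both below the 20 N limits. I then set the lifter down by feel, let go and withdrew.

**Last checks:**
- **Plate:** it lies other face up on the high deck, with no disc visible. Its centre is about 23 mm beyond the step and 7 mm off the board's centre line.
- **Plate flatness:** a plane fitted to the side camera's depth gave about 2.4° of tilt. That fit takes in both rim and pad and the depth is noisy. It is inside the 5° limit, though a face-up angle above 3.05 rad allows about 5.2°.
- **Lifter:** it stands upright by eye in the last side and wrist pictures, with the top of its handle about 12 mm from the block's centre.
- **Gripper:** it was open and clear of everything. It was never near the plate.
- **Bystanders:** the wax looks unmoved in the last side picture. I did not measure the dish or the cutters again at the end, but the arm never came near them.

**One thing that disagreed:** the tool's tilt drifted by about 2° over the run, of which about 1° came between gripping the lifter and setting it down. The lifter settled onto the block when released, with no visible effect.

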